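# Shut the lever valve behind the test shield with the hooked rod

## Robot

A 6-joint arm with a two-finger parallel gripper is mounted at the origin on the work surface. World frame = base frame: x ahead of the robot, y to its left, z up, the work surface at z = 0. Lengths are in mm, angles in rad, forces in N, time in s.
With the tool pointing down it reaches from about 350 to 875 mm from the base axis. Payload 4.2 kg.
Tool frame: the origin (TCP) lies between the finger pads; the fingertips stand 17 mm ahead of it and the grasp point (between the pads) lies 2 mm behind it; z points along the fingers, y is the line along which they close (so a half turn about z gives the same grasp; the last joint's range is limited). The gripper opens to 85 mm and grips with 20 to 120 N. Pads are 22 mm wide; open, the fingers measure 114 mm over their backs; the gripper's body (76 mm by 85 mm) begins 54 mm behind the grasp point. The pads swing forward as they close: fully open they stand 13 mm farther back than shut.
Start: joints at [-0.993, 0.385, 0.008, 0, -1.194, -0.259], TCP at [195.907, -593.481, 248.312] pointing down, gripper open.
Joint ranges: [-3.14, 3.14], [-1.21, 2.06], [-1.07, 1.41], [-3.16, 2.05], [-2.99, -0.16], [-3.1, 3.1]. Speed limits (rad/s): [2.79, 2.79, 3.14, 3.14, 3.14, 3.14].

## Interface

Orientations are given as a unit quaternion [x, y, z, w].
In Python, from bench import arm gives the robot as it stands.
- The arm moves only by the tool arm_command, never from a script. Its argument "rows" is a list of rows, each a list of 5 numbers: the closure, from -1 (fully open) to 1 (shut), so that 0 is half open, then the shift along the tool's x, y, z each as a share of 300 mm, from -1 to 1, then the turn about the tool's z as a share of pi/2 rad, from -1 to 1. In form: [[jaw, tx, ty, tz, twist], ...]. A call has 1 to 12 rows; each row is the pose to reach, as a shift and turn from the pose commanded when the call began, along the tool's axes at that moment; what a row does not reach only later rows make up. A row lasts 1/12 s, in which the tool goes at most 41.7 mm and 7.16 degrees, less where a joint would pass 70% of its speed; a pose out of reach is approached as far as the arm can. A call with a number of a shift or a turn outside -1 to 1 is refused whole. A call with a gripper value outside its range is refused whole. The fingers move at their own pace and stop on an object; "newtons" is the grip in N (left out, the last holds). Time passes only in rows, so rows that repeat a pose let the fingers close. It gives the time, the measured TCP pose, the force, the opening and the grip force at its end, in the units of the state.
- arm.state(): the state, without advancing time (a new reading comes with each control period).
- arm.camera(name): name is "scene" or "side" or "wrist"; returns a dict with "img" (384x512x3 uint8, red, green, blue), "camera_matrix" (3x3 intrinsics, pixels), "k1" (the pictures are not rectified: a ray, as slopes to the right and down, at radius r is drawn at 1 + k1 r^2 times it, then the intrinsics apply), "R" (3x3) and "t" (3): a world point X has camera coordinates R X + t; the wrist camera has in their place "hand_eye" (4x4, takes a point from camera to tool coordinates, whose origin is the TCP and whose axes are the flange's). Camera axes: x right, y down, z forward; pixel columns grow to the right and rows downward; lengths in mm; the calibration is good to about 2 mm. A picture is of the moment at which its call begins: read the wrist's pose just before it. There is no depth.
- arm.close_job(): hands the job in; it is judged then, once.
The state is a dict: "t": time; "qpos": joint angles; "dq": joint speeds; "tau": joint torques, N m; "eef_pos": TCP position; "orientation": TCP orientation; "ft_force": force on the tool from outside, world axes, zero at the start; "wrist_torque": the same for the moment, N m; "opening": finger opening in mm; "gripper_force": force on a finger pad.
Only numpy, scipy, OpenCV 4.12 (cv2) and the standard library are available. Lean on these libraries where they do the work, as an engineer would, in place of code of your own. Each camera call takes 0.05 s, during which the arm holds its last target. There are 200 camera calls.

## Task

Shut off the air at the leak-test stand: take the hooked rod from its cradle, reach over the clear shield with it, and swing the valve's lever over from the left, towards the gauge, until you feel it fully home against its stop, then hold it pressed there with about 9 N for a second so that it seats. Do not press anything on the stand with more than 12 N, work with your hand on the near side of the shield, never behind it, and do not touch the stand with it. Then lay the rod back in its cradle as it was, let go, and leave everything else on the bench where it is.

Things in the scene. Friction and masses are not known exactly. Their poses are not given: they have to be found in the camera images.
- stand: Leak-test stand, fixed to the bench. Origin at bench height under the middle of its clear shield; x points through the shield away from the near side, y to the left along it. Base plate 10 mm thick, x = -30 to 180, y = -200 to 200 mm. A 14 mm pipe runs behind the shield along y, at x = 75, z = 48 mm, and carries a brass lever valve. Coupling and tee lie loose on the plate near x = 140 mm.
- shield_top (a point): Middle of the shield's top edge, 170 mm above the stand's origin. The shield is a clear sheet in an aluminium frame, upright in the plane x = 0 of the stand, 390 mm wide, at most 15 mm thick.
- gauge (a point): Top of the regulator beside the pressure gauge, at the right end of the pipe (x = 75, y = -152, z = 105 mm in the stand's frame); they fill y = -185 to -120 mm. To the left of them, as far as y = 200 mm, nothing behind the shield but the lever stands higher than 80 mm.
- valve_line (a point): Fixed point of the stand at x = 75, y = 0, z = 70 mm: on the line along y where the lever's pivot lies. The valve is not always fitted at the same place on the pipe: the pivot is anywhere up to 35 mm to the left or right of this point, and that is not measured.
- lever (a joint): Valve lever: flat upright blade 14 mm wide (along x) with a black sleeve 18 x 9 mm at its end, 64 mm long from the pivot; swings left-right. Rad: 0 leaning 0.6 rad to the left (+y, open), 0.6 upright, 1.2 leaning 0.6 rad to the right (towards the gauge, shut) on its hard stop. Starts at 0 to 0.15. Friction, 0.13 N m (3 N at 40 mm), holds it where it is left.
- rod_grip (a point): Centre of the wooden handle of the hooked rod (120 to 200 g): 100 mm long (x), 18 wide (y), 26 high (z). A steel rod of 8 mm runs on from its front end along x and at x = 150 mm bends square down (-z) into a leg; behind, a stub of the rod reaches to x = -109 mm. x: along the handle towards the bend; z: up while it lies in its cradle.
- rod_tip (a point): The rounded end of the rod's leg, at x = 150, y = 0, z = -120 mm from rod_grip.
- cradle: Fixed steel rest of the rod: base plate 200 x 90 mm and two uprights 8 mm thick at x = -75 and 85 mm, each with a V notch 42 mm wide (top edges 166 mm above the bench) where the bare rod lies before and behind the handle. Origin on the bench under the place of the handle's centre; x along the rod towards its leg, which hangs down beyond the front upright.
- cradle_mid (a point): Where the centre of the rod's handle is when the rod lies in the cradle (to within 6 mm along x at the start): 150 mm above the cradle's origin.
- coupling: brass stepped coupling, 26 mm across, 34 mm tall, standing on the stand's base plate behind the shield; origin under its centre
- tee: brass tee fitting, 50 mm long, 20 mm thick, lying on the stand's base plate behind the shield; origin under its centre
- wrench: steel spanner, 150 mm long, lying on the bench in front of the shield; origin at its underside
- driver: screwdriver, 190 mm long, lying on the bench to the left of the stand; origin at its underside
- oiler: small white oil bottle, 38 mm across, 110 mm tall, standing beside the cradle; origin under its centre
- tape: ring-shaped roll of white thread tape, 54 mm across, 14 mm tall, lying beside the cradle; origin under its centre
Things that resemble listed ones, but are neither listed nor needed, are in the scene too. What is shaped like the cradle but green is not meant.

How it is judged (in metres and radians):
On the way, in this order (a step that is already met when the one before it is completed fails the run):
1. the rod is lifted clear of its cradle (height (world z) of rod_grip above 0.175 m), for 0.1 s.
2. with the rod reaching over the shield, the lever is brought home against its stop and pressed there with over 6 N (value of joint lever above 1.14 rad and contact force between rod and stand above 6 N and x of rod_tip in the frame of stand above 0.02 m and x of rod_grip in the frame of stand below 0 m), for 0.8 s.
At the end, for the whole second after the job is handed in: the lever is within 0.06 rad of its shut stop (reads over 1.14), and the rod lies still in both notches of its cradle, in line with it (within 0.06 rad), handle centre within 18 mm of its place, leg at the front and hanging down (within 0.2 rad), and released (value of joint lever above 1.14 rad and distance between rod_grip and cradle_mid below 0.018 m and angle between the x axis of rod_grip and the x axis of cradle, either way round below 0.06 rad and x of rod_tip in the frame of cradle above 0.1 m and angle between rod_grip's own z axis and vertical below 0.2 rad and linear speed of rod below 0.02 m/s and contact force between the fingers and rod below 0.1 N); the robot touches nothing.
It fails at once if the stand, its shield, valve or lever is pressed with more than 12 N (contact force between rod and stand above 12 N).
It fails at once if the hand or arm touches the stand (contact force between any of the arm, the fingers and stand above 0.5 N).
It fails at once if the hand is put down behind the shield (x of the grasp point in the frame of stand between 0 and 0.2 m and y of the grasp point in the frame of stand between -0.19 and 0.19 m and z of the grasp point in the frame of stand below 0.19 m).
It fails at once if another thing on the bench is moved by more than 30 mm (distance of any of coupling, tee, wrench, driver, oiler, tape from where it was at the start of the episode above 0.03 m).
It also fails if it takes over 67 s, if anything falls off the work surface, if the arm or the gripper's body presses on something with over 40 N, if the wrist force passes 120 N, or if a joint passes its speed limit or range.

## Working session

There is one attempt and no reset: what is moved stays moved. The work goes in short steps, Python scripts to look and compute and a tool call to move; the robot and the scene stay as the last step left them, time stands still between calls to the robot, and variables do not carry over. Pictures are saved under pics/ and viewed, at most 10 in all, crops included, and the job is handed in when it is done.

Besides the shell and the picture viewer there is one more tool, called as name([rows], argument=value, ...), one row to a line, values as JSON. arm_command: Moves the arm, as the interface text tells. Shift numbers are shares of 300 mm and turn numbers shares of pi/2 rad, none past 1 either way. Its arguments: {"type":"object","properties":{"rows":{"type":"array","items":{"type":"array","items":{"type":"number"}}},"newtons":{"type":"number"}},"required":["rows"]}

```bash
mkdir -p pics; ls; python3 - <<'E'
from bench import arm
import cv2,numpy as np
s=arm.state(); print(s)
for n in ("scene","side"):
    c=arm.camera(n); cv2.imwrite(f"pics/{n}0.png",cv2.resize(c["img"][...,::-1],None,fx=1.5,fy=1.5,interpolation=cv2.INTER_CUBIC)); cv2.imwrite(f"raw_{n}.png",c["img"][...,::-1])
    print(n,c["camera_matrix"],c["k1"],c["R"],c["t"])
E
```

```text
pics
{'t': 0.0, 'qpos': array([-9.93401165e-01,  3.85576491e-01,  6.59161460e-03, -5.03089703e-04,
       -1.19402183e+00, -2.58589297e-01]), 'dq': array([-9.08826134e-04,  7.79478975e-05, -1.56348061e-03,  9.12255140e-04,
       -6.11912556e-04,  4.39419219e-04]), 'tau': array([-2.78471612e-05, -3.92292595e+01,  1.88404101e+01,  4.18631002e+00,
       -4.62126540e-03,  5.97296292e-06]), 'eef_pos': array([ 195.72718784, -592.96512271,  247.19553168]), 'orientation': array([-1.58637004e-01,  9.87336328e-01,  1.10494191e-03, -2.34955219e-04]), 'ft_force': array([ 0.54265117,  0.43848465, -0.92753516]), 'wrist_torque': array([-0.04263289, -0.02323356, -0.0292326 ]), 'gripper_force': 0.0, 'opening': 85.26647711657994}
scene [[426.49295405   0.         256.09811646]
 [  0.         426.49295405 186.70520304]
 [  0.           0.           1.        ]] -0.023162827178082154 [[ 0.60445286  0.79660005  0.00806854]
 [ 0.57493941 -0.42920329 -0.69658396]
 [-0.55143577  0.42569109 -0.71742992]] [-332.48374452 -223.25401348 1652.46853758]
side [[483.72100998   0.         244.25990251]
 [  0.         483.72100998 198.43265952]
 [  0.           0.           1.        ]] -0.15775315798190953 [[-0.81948623 -0.57309361  0.00245668]
 [-0.3909456   0.55588185 -0.73359179]
 [ 0.41905114 -0.6021288  -0.67958594]] [ 408.31798929  300.58472507 1195.2769309 ]
```

View pics/scene0.png

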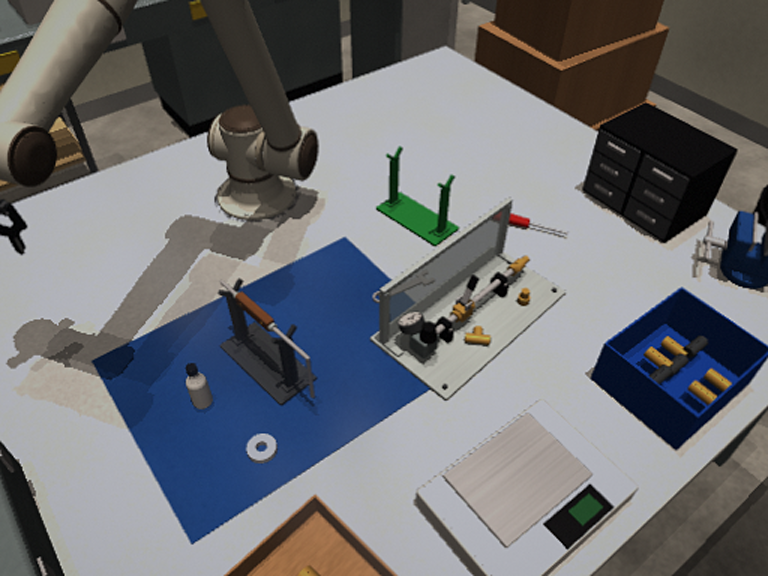

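View pics/side0.png

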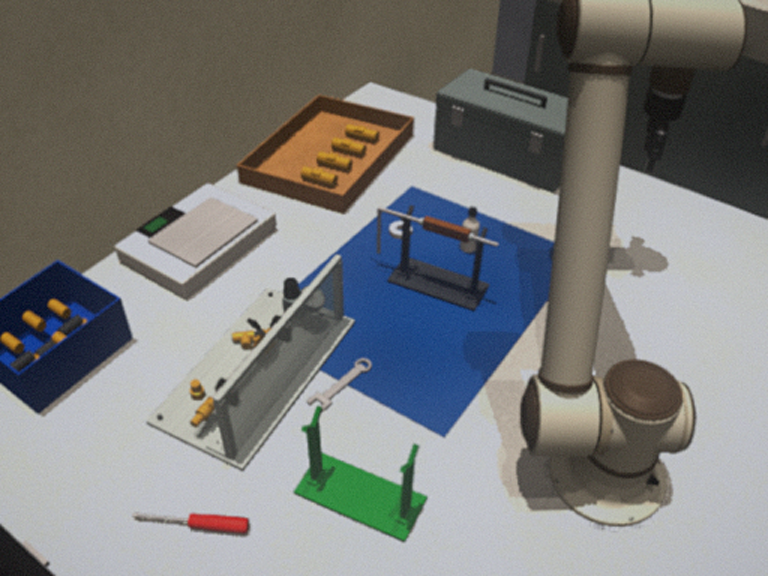

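Scene view (1.5×): the rod with its brown handle lies in the black cradle at about (252,306), with its leg at (312,375). The stand with its shield is at about (470,310). The green look-alike at (420,200) is empty, so the black cradle is the one meant. The side view agrees, with the handle at (447,230) and the stand at (260,370). I'll confirm both in enlarged crops and use them to pick points.

```bash
cat > h.py <<'E'
import numpy as np, cv2
from bench import arm
def ray(c,uv):
    K=np.array(c["camera_matrix"]);k=c["k1"]
    n=cv2.undistortPoints(np.array([[uv]],float),K,np.array([k,0,0,0,0.]))[0,0]
    R=np.array(c["R"]);t=np.array(c["t"])
    d=R.T@np.array([n[0],n[1],1]);return -R.T@t,d/np.linalg.norm(d)
def plane(c,uv,z):
    o,d=ray(c,uv);return o+d*(z-o[2])/d[2]
def tri(*cu):
    A=np.zeros((3,3));b=np.zeros(3);L=[]
    for c,uv in cu:
        o,d=ray(c,uv);P=np.eye(3)-np.outer(d,d);A+=P;b+=P@o;L.append((o,P))
    X=np.linalg.solve(A,b);return X,[round(float(np.linalg.norm(P@(X-o))),1) for o,P in L]
def proj(c,X):
    R=np.array(c["R"]);return cv2.projectPoints(np.array([X],float),cv2.Rodrigues(R)[0],np.array(c["t"]),np.array(c["camera_matrix"]),np.array([c["k1"],0,0,0,0.]))[0][0,0]
E
python3 - <<'E'
import cv2
a=cv2.imread("raw_scene.png");b=cv2.imread("raw_side.png")
def save(n,i,x,y,w,h,f):
    g=cv2.resize(i[y:y+h,x:x+w],None,fx=f,fy=f,interpolation=cv2.INTER_CUBIC)
    for k in range(0,w,20): cv2.putText(g,str(x+k),(k*f,9),0,.35,(0,0,255),1);cv2.line(g,(k*f,10),(k*f,14),(0,0,255),1)
    for k in range(20,h,20): cv2.putText(g,str(y+k),(0,k*f),0,.35,(0,0,255),1)
    cv2.imwrite(n,g)
save("pics/c1.png",a,135,125,260,160,3)
save("pics/c2.png",b,95,130,250,190,3)
E
```

```text
(no output)
```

View pics/c1.png

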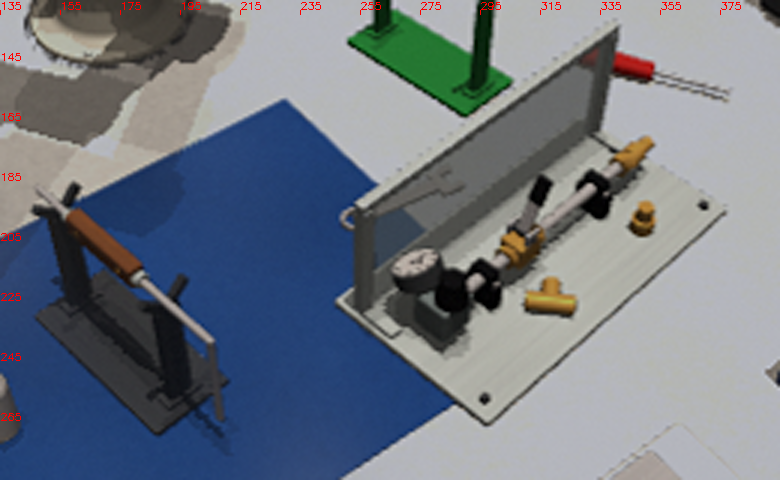

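View pics/c2.png

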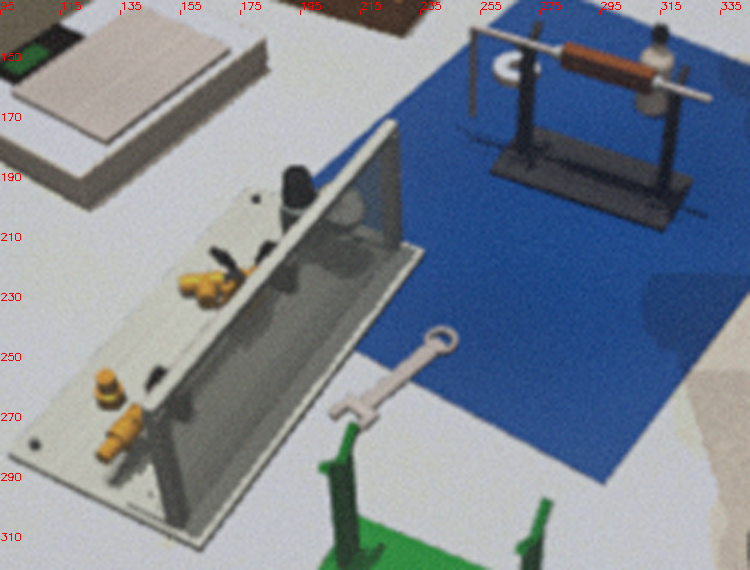

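The crops confirm the rod. In the scene crop its tail is at (38,188), bend at (212,343) and tip at (220,420), with the brown handle between the black cradle's two posts. The lever's black sleeve is at (541,188), leaning left from the brass valve at (520,240). Next I fit the poses.

```bash
cat >> h.py <<'E'
def rot(a): return np.array([[np.cos(a),-np.sin(a),0],[np.sin(a),np.cos(a),0],[0,0,1]])
def fit(obs,x0):
    from scipy.optimize import least_squares
    f=lambda p:np.concatenate([proj(c,rot(p[2])@np.array(m,float)+[p[0],p[1],0])-uv for c,m,uv in obs])
    r=least_squares(f,x0,x_scale=[100,100,1],loss="soft_l1");return r.x,np.round(f(r.x).reshape(-1,2),1)
E
python3 - <<'E'
from h import *
A=arm.camera("scene");B=arm.camera("side")
a=lambda u,v:(135+u/3-.33,125+v/3-.33)
b=lambda u,v:(95+u/3-.33,130+v/3-.33)
st=[(A,(-30,-200,10),a(337,300)),(A,(180,-200,10),a(487,420)),(A,(180,200,10),a(725,208)),(A,(0,-195,170),a(359,207)),(A,(0,195,170),a(616,27)),
 (B,(-30,200,10),b(200,547)),(B,(-30,-200,10),b(423,250)),(B,(180,200,10),b(10,455)),(B,(180,-200,10),b(250,187)),(B,(0,-195,170),b(393,121)),(B,(0,195,170),b(150,405))]
g=[plane(A,a(337,300),10),plane(A,a(487,420),10),plane(A,a(725,208),10)]
d=g[1]-g[0]; c0=(g[0]+g[2])/2; 
p,r=fit(st,[c0[0],c0[1],np.arctan2(d[1],d[0])]);print("stand",p,r.tolist())
ps={}
for n,u,v in (("tail",a(39,189),b(710,98)),("bend",a(211,341),b(474,31)),("tip",a(220,418),b(472,115)),("levtip",a(545,180),b(214,251)),("postF",a(180,277),b(538,25)),("postR",a(75,186),b(685,68))):
    ps[n],e=tri((A,u),(B,v));print(n,ps[n].round(1),e,"stand:",(rot(p[2]).T@(ps[n]-[p[0],p[1],0])).round(1))
for c,n in ((A,"A"),(B,"B")):
    h=cv2.cvtColor(c["img"],cv2.COLOR_RGB2HSV);m=cv2.inRange(h,(2,110,40),(14,255,200))
    q=cv2.connectedComponentsWithStats(m)
    for i in range(1,q[0]):
        if q[2][i][4]>60: print(n,q[2][i],q[3][i])
d=ps["bend"]-ps["tail"];print("rod yaw",np.arctan2(d[1],d[0]),np.linalg.norm(d))
cr=[(A,(-100,45,6),a(103,268)),(A,(-100,-45,6),a(37,318)),(A,(100,-45,6),a(160,431)),(A,(100,45,6),a(228,380)),(B,(100,45,6),b(492,172)),(B,(-100,45,6),b(663,230)),(B,(-100,-45,6),b(692,180)),(B,(100,-45,6),b(535,127))]
m=ps["tail"]+d*109/259
print("cradle",fit(cr,[m[0],m[1],np.arctan2(d[1],d[0])]), "handle from rod",m)
E
```

```text
stand [5.67267665e+02 1.49877029e+02 1.37083762e-01] [[-1.5, 0.1], [-0.0, 1.1], [0.3, -0.4], [-0.6, -0.3], [-0.8, -2.0], [0.3, 0.2], [0.4, -0.2], [-1.3, -0.6], [-0.6, -0.5], [-0.4, -0.2], [-0.9, 1.3]]
tail [ 376.1 -264.7  151. ] [3.4, 3.4] stand: [-246.  -384.6  151. ]
bend [ 628.4 -228.6  147.9] [1.4, 1.4] stand: [   8.9 -383.3  147.9]
tip [ 630.2 -230.3   34. ] [1.3, 1.3] stand: [  10.4 -385.2   34. ]
levtip [645.8 152.7 127.1] [1.1, 1.1] stand: [ 78.2  -7.9 127.1]
postF [ 564.  -229.   177.7] [12.2, 12.2] stand: [ -55.  -374.9  177.7]
postR [ 408.9 -249.1  178.1] [13.0, 13.0] stand: [-211.4 -373.5  178.1]
A [ 317    0  129   87 7551] [385.74255066  34.90888624]
A [157 195  25  22 176] [168.69886364 205.28977273]
A [ 150  330  114   54 2545] [204.67111984 367.1540275 ]
B [ 158   63  117   73 2786] [213.43862168  98.41349605]
B [283 145  30  11 103] [297.94174757 150.0776699 ]
rod yaw 0.14209240261852987 254.950324051812
cradle (array([ 4.87538775e+02, -2.47746448e+02,  1.43239791e-01]), array([[ 0.1, -0.2],
       [-1.6, -1. ],
       [-1.1,  0.8],
       [ 0.2, -0.7],
       [-1.5,  0.3],
       [ 0.1,  0.5],
       [ 0.3, -0.2],
       [-4.2, -0.7]])) handle from rod [ 482.29397442 -249.5365733   149.70150453]
```

```bash
cat >> h.py <<'E'
import json
# commanded TCP: x,y,z,phi (phi = world angle of tool y); tool x = Rz(-90)*-1.. for a down tool
def axes(phi):
    y=np.array([np.cos(phi),np.sin(phi),0]);z=np.array([0,0,-1.]);return np.cross(y,z),y,z
def plan(cmd,target):
    d=np.array(target[:3])-cmd[:3]
    return [round(float(d@a)/300,4) for a in axes(cmd[3])]+[round(-(target[3]-cmd[3])/(np.pi/2),4)]
def after(cmd,row):
    ax=axes(cmd[3]);p=np.array(cmd[:3])+300*sum(row[i]*ax[i] for i in range(3))
    return [*p,cmd[3]-row[3]*np.pi/2]
E
python3 - <<'E'
from h import *
A=arm.camera("scene");B=arm.camera("side")
print("handle",tri((A,(168.7,205.3)),(B,(297.94,150.08))))
c=[195.907,-593.481,248.312,np.pi-2*np.arctan2(.1586,.98734)-np.pi/2+2*2*0]
s=arm.state();from scipy.spatial.transform import Rotation as Ro
M=Ro.from_quat(s["orientation"]).as_matrix();print(M.round(3));c[3]=np.arctan2(M[1,1],M[0,1]);print(c)
t=[481,-249.5,230,np.pi/2+.14];print(plan(c,t)); 
E
```

```text
handle (array([ 480.79719513, -251.40666034,  159.04178755]), [1.7, 1.7])
[[-0.95  -0.313 -0.   ]
 [-0.313  0.95   0.001]
 [ 0.     0.001 -1.   ]]
[195.907, -593.481, 248.312, np.float64(1.8895223350636536)]
[-1.2617, 0.7911, 0.061, np.float64(0.1138)]
```

arm_command([
  [-1, -0.08, 0.05, 0, 0.02],
  [-1, -0.2, 0.12, 0, 0.04],
  [-1, -0.3, 0.19, 0, 0.08],
  [-1, -0.4, 0.25, 0, 0.114],
  [-1, -0.5, 0.31, 0, 0.114],
  [-1, -0.6, 0.38, 0, 0.114],
  [-1, -0.7, 0.44, 0, 0.114],
  [-1, -0.8, 0.5, 0, 0.114],
  [-1, -0.9, 0.57, 0, 0.114],
  [-1, -0.96, 0.61, 0, 0.114],
  [-1, -1, 0.63, 0, 0.114],
  [-1, -1, 0.63, 0, 0.114],
], newtons=100)

```text
t: 1.3
eef_pos: [423.1, -318.6, 248.4]
orientation: [-0.071, 0.997, -0.0, 0.0]
ft_force: [-0.4, -0.8, -1.0]
opening: 85.3
gripper_force: 0.0
```

```bash
python3 - <<'E'
from h import *
c=after([195.907,-593.481,248.312,1.8895],[-1,.63,0,.114]);print(c)
s=arm.state();print(s["eef_pos"],s["orientation"])
print(plan(c,[481,-249.5,230,c[3]]))
E
```

```text
[np.float64(421.5792585174335), np.float64(-319.9978529220847), np.float64(248.312), 1.7104292187453818]
[ 423.08606758 -318.58983112  248.39982691] [-7.14113600e-02  9.97446911e-01 -8.58887844e-05  2.62994526e-04]
[-0.2288, 0.2051, 0.061, -0.0]
```

arm_command([
  [-1, -0.08, 0.07, 0, 0],
  [-1, -0.15, 0.14, 0, 0],
  [-1, -0.21, 0.19, 0, 0],
  [-1, -0.23, 0.205, 0, 0],
  [-1, -0.23, 0.205, 0, 0],
])

```text
t: 1.72
eef_pos: [481.9, -249.4, 248.1]
orientation: [-0.07, 0.998, -0.0, -0.0]
ft_force: [0.2, -0.7, 0.0]
opening: 85.4
gripper_force: 0.0
```

```bash
python3 - <<'E'
from h import *
s=arm.state();c=arm.camera("wrist");cv2.imwrite("pics/w1.png",c["img"][...,::-1]);print(s["eef_pos"],s["orientation"])
from scipy.spatial.transform import Rotation as Ro
H=np.array(c["hand_eye"]);T=np.eye(4);T[:3,:3]=Ro.from_quat(s["orientation"]).as_matrix();T[:3,3]=s["eef_pos"]
W=np.linalg.inv(T@H);c["R"]=W[:3,:3];c["t"]=W[:3,3]
h=cv2.cvtColor(c["img"],cv2.COLOR_RGB2HSV);m=cv2.inRange(h,(2,110,40),(14,255,200))
q=cv2.connectedComponentsWithStats(m);i=1+q[2][1:,4].argmax();print(q[2][i],q[3][i])
m=(q[1]==i).astype(np.uint8);r=cv2.minAreaRect(cv2.findNonZero(m));bx=cv2.boxPoints(r)
P=[plane(c,p,163) for p in bx];print(np.round(P,1),np.mean(P,0).round(1))
e=sorted(((np.linalg.norm(P[k]-P[(k+1)%4]),P[(k+1)%4]-P[k]) for k in range(4)),key=lambda t:-t[0])
print([round(x[0],1) for x in e],[np.arctan2(x[1][1],x[1][0]).round(3) for x in e[:2]])
E
```

```text
[ 481.89390086 -249.377649    248.08462556] [-7.03637445e-02  9.97521384e-01 -1.48803186e-05 -1.77326436e-04]
[ 243  141   23  101 1096] [253.18613139 188.91970803]
[[ 430.  -264.   163. ]
 [ 427.7 -247.8  163. ]
 [ 508.5 -235.3  163. ]
 [ 511.1 -253.3  163. ]] [ 469.3 -250.1  163. ]
[np.float64(81.8), np.float64(81.8), np.float64(18.3), np.float64(16.4)] [np.float64(0.154), np.float64(-3.01)]
```

View pics/w1.png

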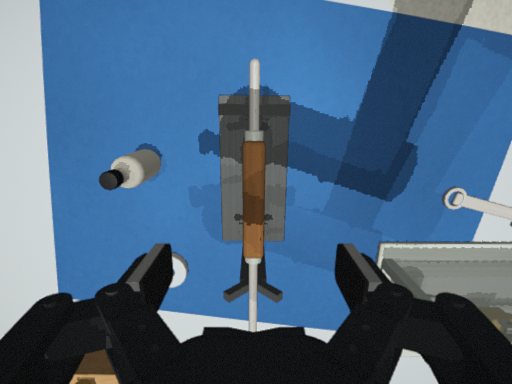

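The wrist view shows the rod in the black cradle between the open fingers. The handle runs from (254,136) to (253,260), the tail end is at (255,62), and the rod lies almost along the image column. I'll convert those ends to positions.

```bash
cat >> h.py <<'E'
def wrist():
    from scipy.spatial.transform import Rotation as Ro
    s=arm.state();c=arm.camera("wrist")
    H=np.array(c["hand_eye"]);T=np.eye(4);T[:3,:3]=Ro.from_quat(s["orientation"]).as_matrix();T[:3,3]=s["eef_pos"]
    W=np.linalg.inv(T@H);c["R"]=W[:3,:3];c["t"]=W[:3,3];return c
E
python3 - <<'E'
from h import *
c=wrist()
a,b=plane(c,(254.3,137),163),plane(c,(253,259),163);print(a,b,(a+b)/2,np.linalg.norm(b-a),np.arctan2(*(b-a)[1::-1]))
a,b=plane(c,(254.7,64),154),plane(c,(252.8,325),154);print(a,b,np.arctan2(*(b-a)[1::-1]))
E
```

```text
[ 425.04846247 -256.58185966  163.        ] [ 525.63954696 -243.33552537  163.        ] [ 475.34400471 -249.95869251  163.        ] 101.45950744340098 0.1309316163159125
[ 374.11308069 -263.5300059   154.        ] [ 601.16987329 -232.8656428   154.        ] 0.13423931738773617
```

arm_command([
  [-1, 0, 0, 0.1, 0],
  [-1, 0, 0, 0.2, 0],
  [-1, 0, 0, 0.28, 0],
  [-1, 0, 0, 0.334, 0],
  [-1, 0, 0, 0.334, 0],
  [0, 0, 0, 0.334, 0],
  [0.5, 0, 0, 0.334, 0],
  [1, 0, 0, 0.334, 0],
  [1, 0, 0, 0.334, 0],
  [1, 0, 0, 0.334, 0],
  [1, 0, 0, 0.334, 0],
  [1, 0, 0, 0.334, 0],
], newtons=110)

```text
t: 2.82
eef_pos: [481.8, -249.7, 149.2]
orientation: [-0.07, 0.998, -0.0, 0.001]
ft_force: [-0.9, 0.2, 4.2]
opening: 16.7
gripper_force: 107.2
```

arm_command([
  [1, 0, 0, 0, 0],
  [1, 0, 0, 0, 0],
  [1, 0, 0, 0, 0],
  [1, 0, 0, 0, 0],
  [1, 0, 0, 0, 0],
  [1, 0, 0, 0, 0],
])

```text
t: 3.32
eef_pos: [481.8, -249.7, 149.2]
orientation: [-0.07, 0.998, -0.0, 0.001]
ft_force: [-1.5, -0.3, 6.2]
opening: 16.4
gripper_force: 107.2
```

arm_command([
  [1, 0, 0, -0.03, 0],
  [1, 0, 0, -0.08, 0],
  [1, 0, 0, -0.16, 0],
  [1, 0, 0, -0.25, 0],
  [1, 0, 0, -0.34, 0],
  [1, 0, 0, -0.43, 0],
  [1, 0, 0, -0.52, 0],
  [1, 0, 0, -0.58, 0],
  [1, 0, 0, -0.6, 0],
  [1, 0, 0, -0.6, 0],
  [1, 0, 0, -0.6, 0],
  [1, 0, 0, -0.6, 0],
])

```text
t: 4.32
eef_pos: [480.5, -249.0, 325.9]
orientation: [-0.07, 0.998, 0.001, -0.002]
ft_force: [-0.2, 0.4, -1.3]
opening: 16.5
gripper_force: 107.4
```

```bash
python3 - <<'E'
from h import *
c=after([195.907,-593.481,248.312,1.8895],[-1,.63,0,.114]);c=after(c,[-.23,.205,.334,0]);g=c;c=after(c,[0,0,-.6,0]);print(g,c)
A=arm.camera("scene");B=arm.camera("side")
S=np.array([567.27,149.88,0]);R=rot(.1371)
# predicted tip
s=arm.state();print(s["ft_force"],s["eef_pos"])
hh=s["eef_pos"]+[-3.,-.4,2];print("pred tip px",*[proj(k,hh+rot(.1396)@[150,0,-120]) for k in (A,B)],"bend",*[proj(k,hh+rot(.1396)@[150,0,0]) for k in (A,B)])
ims=[]
for k in (A,B):
    u=proj(k,hh+rot(.1396)@[100,0,-50]).astype(int);x,y=max(u[0]-60,0),max(u[1]-60,0)
    print("crop",x,y);ims.append(cv2.resize(k["img"][y:y+130,x:x+130,::-1],(390,390),interpolation=cv2.INTER_CUBIC))
cv2.imwrite("pics/l1.png",np.hstack(ims))
E
```

```text
[np.float64(481.34814761998814), np.float64(-249.49303113345434), np.float64(148.11200000000002), 1.7104292187453818] [np.float64(481.34814761998814), np.float64(-249.49303113345434), np.float64(328.112), 1.7104292187453818]
[-0.08714796 -0.40112566 -2.13616093] [ 480.7235017  -249.19738981  326.24671278]
pred tip px [202.04561182 222.85239729] [253.10784323 124.13673313] bend [197.68680988 189.47425252] [253.69506672  89.29784425]
crop 126 133
crop 208 48
```

View pics/l1.png

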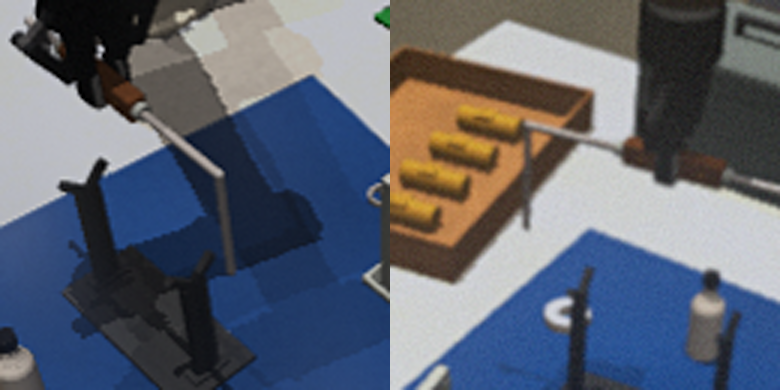

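The crops show the rod held level and aligned. The tip is at scene (203,224) and side (254,124), which matches the prediction to about 1 px.

```bash
cat >> h.py <<'E'
S=np.array([567.27,149.88,0]);RS=rot(.1371)
OFF=rot(.1396)@np.array([147,0,0])+[0,0,-119.]   # tip - TCP(measured)
def tip_to_tcp(p): return S+RS@np.array(p,float)-OFF
E
python3 - <<'E'
from h import *
c=[481.35,-249.49,328.11,1.7104]
t=tip_to_tcp((75,40,208));print(t);r=plan(c,[*t,1.7104]);print(r)
print("dir tool per stand -y:",[ (RS@np.array([0,-1,0]))@a for a in axes(1.7104)], [ (RS@np.array([1,0,0]))@a for a in axes(1.7104)])
E
```

```text
[490.52945686 179.30036667 327.        ]
[-0.2292, 1.4111, 0.0037, -0.0]
dir tool per stand -y: [np.float64(0.0025036705894418143), np.float64(-0.9999968658118783), np.float64(0.0)] [np.float64(-0.9999968658118783), np.float64(-0.0025036705894418143), np.float64(0.0)]
```

arm_command([
  [1, 0, 0.03, 0, 0],
  [1, 0, 0.09, 0, 0],
  [1, -0.02, 0.18, 0, 0],
  [1, -0.04, 0.28, 0, 0],
  [1, -0.06, 0.38, 0, 0],
  [1, -0.08, 0.48, 0, 0],
  [1, -0.1, 0.58, 0, 0],
  [1, -0.12, 0.68, 0, 0],
  [1, -0.14, 0.78, 0, 0],
  [1, -0.16, 0.86, 0, 0],
  [1, -0.18, 0.92, 0, 0],
  [1, -0.19, 0.95, 0, 0],
])

```text
t: 5.42
eef_pos: [497.8, 43.1, 327.6]
orientation: [-0.071, 0.997, 0.0, -0.0]
ft_force: [0.5, 0.6, -1.4]
opening: 16.2
gripper_force: 107.6
```

arm_command([
  [1, -0.01, 0.06, 0, 0],
  [1, -0.02, 0.14, 0, 0],
  [1, -0.03, 0.23, 0, 0],
  [1, -0.04, 0.32, 0, 0],
  [1, -0.04, 0.4, 0, 0],
  [1, -0.04, 0.45, 0, 0],
  [1, -0.04, 0.46, 0, 0],
  [1, -0.04, 0.46, 0, 0],
  [1, -0.04, 0.46, 0, 0],
  [1, -0.04, 0.46, 0, 0],
])

```text
t: 6.25
eef_pos: [490.7, 178.1, 328.0]
orientation: [-0.069, 0.998, -0.0, -0.0]
ft_force: [-0.3, 0.4, -1.5]
opening: 16.4
gripper_force: 107.6
```

```bash
python3 - <<'E'
from h import *
c=after([481.35,-249.49,328.11,1.7104],[-.19,.95,0,0]);c=after(c,[-.04,.46,0,0]);print(c)
s=arm.state();print(s["eef_pos"],s["orientation"],s["ft_force"])
A=arm.camera("scene");B=arm.camera("side")
tp=s["eef_pos"]+OFF;print("stand tip",RS.T@(tp-S),[proj(k,tp) for k in (A,B)])
ims=[]
for k in (A,B):
    u=proj(k,tp).astype(int);x,y=u[0]-65,u[1]-50
    print("crop",x,y);ims.append(cv2.resize(k["img"][y:y+130,x:x+130,::-1],(390,390),interpolation=cv2.INTER_CUBIC))
cv2.imwrite("pics/l2.png",np.hstack(ims))
E
```

```text
[np.float64(490.81798751491135), np.float64(178.99612254356325), np.float64(328.11), 1.7104]
[490.66724665 178.13536242 328.03827095] [-6.93070945e-02  9.97595341e-01 -1.68386611e-04 -1.81753007e-04] [-0.26134683  0.4236124  -1.48934864]
stand tip [ 74.97727465  38.8270957  209.03827095] [array([329.17219721, 156.26407833]), array([153.54348689, 201.99708754])]
crop 264 106
crop 88 151
```

View pics/l2.png

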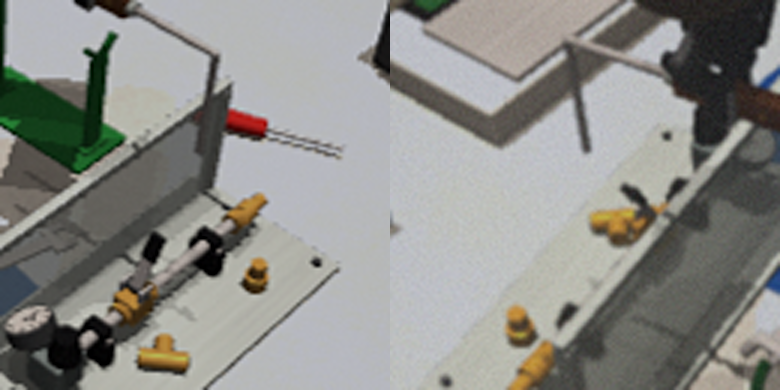

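```bash
python3 - <<'E'
from h import *
s=arm.state();A=arm.camera("scene");B=arm.camera("side");tp=s["eef_pos"]+OFF
for k,o in ((A,(264,106)),(B,(88,151))): print([((proj(k,tp+[0,0,z])-o)*3).round() for z in (0,60,120)])
o,_=ray(A,(0,0))
g=cv2.cvtColor(A["img"],cv2.COLOR_RGB2GRAY)
for v in (130,138,146,152,156,160): print(v,g[v,320:346])
E
```

```text
[array([196., 151.]), array([204., 103.]), array([213.,  51.])]
[array([197., 153.]), array([187.,  98.]), array([178.,  40.])]
130 [183 184 184 184 185 185 185 184 183 184 184 186 176 117  41  61 148 190
 185 186 185 185 183 183 184 183]
138 [182 183 183 185 185 184 186 185 183 177 178 157  85  49  59  56  54  54
  59  58  68 149 188 185 185 185]
146 [183 186 160 112  79  57  74  68  60  59  49  47  57  60  63  62  57  55
  60  63  61  66  69  72  74  74]
152 [108 107 107 106 105 106 106 106 109  84  50  55  59  65  60  56  55  67
 140 186 189 189 188 179 171 171]
156 [106 106 106 104 105 106 106 107  92  59  52  56  58  64  54  52  53 113
 173 187 185 184 184 184 185 184]
160 [104 106 105 106 106 105 105 106 106 108  99  77  62  55  56  60 105 169
 187 185 185 184 184 184 183 185]
```

The numbers match: the leg ends near (329,157), just in front of the frame post. Now I lower it behind the shield, to the left of the lever.

arm_command([
  [1, 0, 0, 0.03, 0],
  [1, 0, 0, 0.08, 0],
  [1, 0, 0, 0.14, 0],
  [1, 0, 0, 0.2, 0],
  [1, 0, 0, 0.26, 0],
  [1, 0, 0, 0.31, 0],
  [1, 0, 0, 0.34, 0],
  [1, 0, 0, 0.35, 0],
  [1, 0, 0, 0.35, 0],
  [1, 0, 0, 0.35, 0],
])

```text
t: 7.28
eef_pos: [491.3, 179.2, 223.8]
orientation: [-0.07, 0.998, 0.0, 0.001]
ft_force: [0.3, -0.7, -1.4]
opening: 16.3
gripper_force: 107.6
```

arm_command([
  [1, 0, -0.01, 0, 0],
  [1, 0, -0.03, 0, 0],
  [1, 0, -0.05, 0, 0],
  [1, 0, -0.07, 0, 0],
  [1, 0, -0.09, 0, 0],
  [1, 0, -0.1, 0, 0],
  [1, 0, -0.1, 0, 0],
])

```text
t: 7.87
eef_pos: [495.0, 148.4, 223.2]
orientation: [-0.069, 0.998, -0.0, -0.0]
ft_force: [0.5, 0.0, -2.2]
opening: 16.3
gripper_force: 107.6
```

arm_command([
  [1, 0, -0.01, 0, 0],
  [1, 0, -0.02, 0, 0],
  [1, 0, -0.03, 0, 0],
  [1, 0, -0.04, 0, 0],
  [1, 0, -0.05, 0, 0],
  [1, 0, -0.06, 0, 0],
  [1, 0, -0.07, 0, 0],
  [1, 0, -0.08, 0, 0],
  [1, 0, -0.08, 0, 0],
])

```text
t: 8.62
eef_pos: [498.9, 125.3, 223.5]
orientation: [-0.07, 0.998, 0.0, 0.001]
ft_force: [0.9, 2.3, -0.8]
opening: 16.4
gripper_force: 107.8
```

arm_command([
  [1, 0, -0.01, 0, 0],
  [1, 0, -0.02, 0, 0],
  [1, 0, -0.03, 0, 0],
  [1, 0, -0.04, 0, 0],
  [1, 0, -0.05, 0, 0],
  [1, 0, -0.06, 0, 0],
  [1, 0, -0.06, 0, 0],
])

```text
t: 9.2
eef_pos: [500.6, 107.3, 223.1]
orientation: [-0.07, 0.998, 0.0, -0.0]
ft_force: [-1.1, 3.6, 0.3]
opening: 16.7
gripper_force: 107.9
```

arm_command([
  [1, 0, -0.007, 0, 0],
  [1, 0, -0.014, 0, 0],
  [1, 0, -0.021, 0, 0],
  [1, 0, -0.028, 0, 0],
  [1, 0, -0.033, 0, 0],
  [1, 0, -0.033, 0, 0],
])

```text
t: 9.7
eef_pos: [502.0, 97.7, 222.7]
orientation: [-0.07, 0.998, -0.0, -0.0]
ft_force: [-0.4, 2.7, -2.0]
opening: 16.6
gripper_force: 107.5
```

arm_command([
  [1, 0, -0.003, 0, 0],
  [1, 0, -0.006, 0, 0],
  [1, 0, -0.009, 0, 0],
  [1, 0, -0.009, 0, 0],
])

```text
t: 10.03
eef_pos: [502.3, 95.0, 223.0]
orientation: [-0.07, 0.998, -0.0, -0.0]
ft_force: [-0.5, 4.1, -1.1]
opening: 16.8
gripper_force: 107.6
```

arm_command([
  [1, 0, -0.003, 0, 0],
  [1, 0, -0.006, 0, 0],
  [1, 0, -0.006, 0, 0],
])

```text
t: 10.28
eef_pos: [502.6, 93.3, 223.1]
orientation: [-0.07, 0.998, -0.0, -0.0]
ft_force: [-0.7, 2.7, -1.4]
opening: 16.2
gripper_force: 107.5
```

arm_command([
  [1, 0, -0.003, 0, 0],
  [1, 0, -0.005, 0, 0],
  [1, 0, -0.005, 0, 0],
])

```text
t: 10.53
eef_pos: [502.9, 91.8, 223.1]
orientation: [-0.07, 0.998, -0.0, -0.0]
ft_force: [-0.7, 2.7, -0.8]
opening: 16.8
gripper_force: 107.5
```

arm_command([
  [1, 0, -0.003, 0, 0],
  [1, 0, -0.006, 0, 0],
  [1, 0, -0.006, 0, 0],
])

```text
t: 10.78
eef_pos: [503.2, 90.0, 223.2]
orientation: [-0.07, 0.998, -0.0, -0.0]
ft_force: [-1.1, 2.5, -2.1]
opening: 16.4
gripper_force: 107.8
```

arm_command([
  [1, 0, -0.003, 0, 0],
  [1, 0, -0.005, 0, 0],
  [1, 0, -0.005, 0, 0],
])

```text
t: 11.03
eef_pos: [503.5, 88.7, 223.2]
orientation: [-0.07, 0.998, 0.0, 0.0]
ft_force: [-1.0, 2.8, -2.2]
opening: 16.6
gripper_force: 107.7
```

```bash
python3 - <<'E'
from h import *
s=arm.state();print(s["ft_force"],s["wrist_torque"])
A=arm.camera("scene");B=arm.camera("side");tp=s["eef_pos"]+OFF
print(RS.T@(tp-S))
ims=[]
for k in (A,B):
    u=proj(k,tp).astype(int);x,y=u[0]-30,u[1]-30
    print("crop",x,y,(proj(k,tp)-(x,y))*6.5);ims.append(cv2.resize(k["img"][y:y+60,x:x+60,::-1],(390,390),interpolation=cv2.INTER_CUBIC))
cv2.imwrite("pics/l3.png",np.hstack(ims))
E
```

```text
[-1.04970305  2.77191903 -2.18445058] [1.33625006 0.33825454 0.47295114]
[ 75.43136363 -51.55696468 104.16739311]
crop 275 166 [200.14857607 201.35646243]
crop 146 179 [200.99766647 199.52366387]
```

View pics/l3.png

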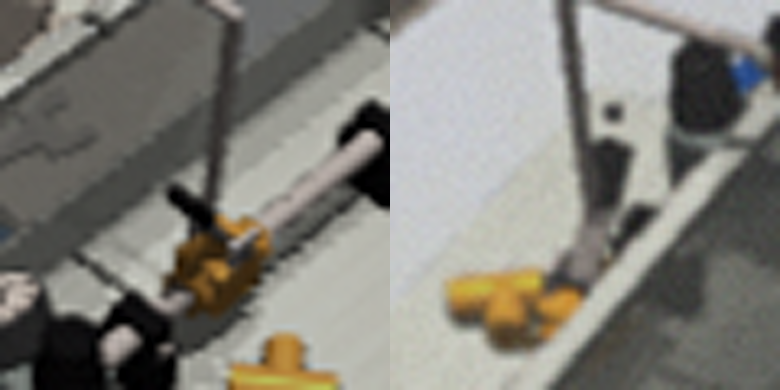

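The crop shows the leg pushing the lever, which now leans right. The sleeve end is at scene crop (177,190) and side crop (220,145). I'll estimate its angle.

```bash
python3 - <<'E'
from h import *
A=arm.camera("scene");B=arm.camera("side")
X,e=tri((A,(275+178/6.5,166+190/6.5)),(B,(146+221/6.5,179+148/6.5)));p=RS.T@(X-S);print(p,e)
for py in(-40,-35,-30,-25): 
  for q in (.8,1.0,1.2):
    a=q-.6;P=[S+RS@np.array([75,py-r*np.sin(a),70+r*np.cos(a)]) for r in (0,64)]
    print(py,q,[((proj(A,x)-(275,166))*6.5).round() for x in P],[((proj(B,x)-(146,179))*6.5).round() for x in P])
E
```

```text
[ 73.46720465 -67.14477634 122.01379705] [0.0, 0.0]
-40 0.8 [array([209., 238.]), array([204., 159.])] [array([195., 274.]), array([197., 149.])]
-40 1.0 [array([209., 238.]), array([185., 179.])] [array([195., 274.]), array([214., 138.])]
-40 1.2 [array([209., 238.]), array([168., 201.])] [array([195., 274.]), array([229., 133.])]
-35 0.8 [array([216., 232.]), array([211., 153.])] [array([188., 281.]), array([191., 156.])]
-35 1.0 [array([216., 232.]), array([192., 173.])] [array([188., 281.]), array([207., 145.])]
-35 1.2 [array([216., 232.]), array([175., 195.])] [array([188., 281.]), array([223., 140.])]
-30 0.8 [array([223., 227.]), array([218., 148.])] [array([182., 288.]), array([184., 164.])]
-30 1.0 [array([223., 227.]), array([200., 167.])] [array([182., 288.]), array([201., 153.])]
-30 1.2 [array([223., 227.]), array([182., 189.])] [array([182., 288.]), array([216., 147.])]
-25 0.8 [array([229., 221.]), array([225., 142.])] [array([176., 296.]), array([177., 171.])]
-25 1.0 [array([229., 221.]), array([207., 162.])] [array([176., 296.]), array([194., 160.])]
-25 1.2 [array([229., 221.]), array([189., 184.])] [array([176., 296.]), array([210., 154.])]
```

arm_command([
  [1, 0, -0.003, 0, 0],
  [1, 0, -0.003, 0, 0],
  [1, 0, -0.003, 0, 0],
])

```text
t: 11.48
eef_pos: [503.6, 88.0, 223.2]
orientation: [-0.07, 0.998, 0.0, 0.0]
ft_force: [-0.3, 4.4, -1.0]
opening: 16.4
gripper_force: 107.8
```

arm_command([
  [1, 0, -0.003, 0, 0],
  [1, 0, -0.003, 0, 0],
  [1, 0, -0.003, 0, 0],
])

```text
t: 11.73
eef_pos: [503.7, 87.3, 223.1]
orientation: [-0.07, 0.998, 0.0, 0.0]
ft_force: [-2.7, 5.5, -0.4]
opening: 16.1
gripper_force: 107.9
```

arm_command([
  [1, 0, -0.003, 0, 0],
  [1, 0, -0.003, 0, 0],
  [1, 0, -0.003, 0, 0],
])

```text
t: 11.98
eef_pos: [503.8, 86.7, 223.1]
orientation: [-0.07, 0.998, 0.001, 0.0]
ft_force: [-1.4, 5.8, -1.2]
opening: 16.5
gripper_force: 108.0
```

arm_command([
  [1, 0, -0.003, 0, 0],
  [1, 0, -0.004, 0, 0],
  [1, 0, -0.004, 0, 0],
])

```text
t: 12.23
eef_pos: [503.9, 85.9, 223.1]
orientation: [-0.071, 0.997, 0.001, 0.0]
ft_force: [-2.4, 8.4, -0.1]
opening: 16.7
gripper_force: 108.2
```

```bash
cat >> h.py <<'E'
def avgF(n=10):
    F=[]
    for _ in range(n): arm.camera("wrist");F.append(arm.state()["ft_force"])
    return np.mean(F,0).round(2),np.std(F,0).round(2),arm.state()["eef_pos"].round(2)
E
python3 -c "
from h import *
print(*avgF(10))"
```

```text
[-2.32  6.71 -0.93] [0.35 0.69 0.58] [503.92  85.95 223.09]
```

arm_command([
  [1, 0, -0.003, 0, 0],
  [1, 0, -0.004, 0, 0],
  [1, 0, -0.004, 0, 0],
])

```text
t: 12.98
eef_pos: [504.1, 85.1, 223.1]
orientation: [-0.071, 0.997, 0.001, 0.0]
ft_force: [-2.6, 7.7, -1.2]
opening: 16.5
gripper_force: 108.5
```

```bash
python3 -c "
from h import *
print(*avgF(10))"
```

```text
[-2.74  8.33 -1.03] [0.31 0.54 0.5 ] [504.07  85.14 223.08]
```

arm_command([
  [1, 0, -0.0015, 0, 0],
  [1, 0, -0.0015, 0, 0],
  [1, 0, -0.0015, 0, 0],
  [1, 0, -0.0015, 0, 0],
  [1, 0, -0.0015, 0, 0],
  [1, 0, -0.0015, 0, 0],
  [1, 0, -0.0015, 0, 0],
  [1, 0, -0.0015, 0, 0],
  [1, 0, -0.0015, 0, 0],
  [1, 0, -0.0015, 0, 0],
  [1, 0, -0.0015, 0, 0],
  [1, 0, -0.0015, 0, 0],
])

```text
t: 14.48
eef_pos: [504.1, 84.8, 223.1]
orientation: [-0.071, 0.997, 0.001, 0.0]
ft_force: [-2.8, 8.3, -0.8]
opening: 16.4
gripper_force: 108.6
```

```bash
python3 - <<'E'
from h import *
print(*avgF(10))
A=arm.camera("scene");B=arm.camera("side");ims=[A["img"][166:226,275:335,::-1],B["img"][179:239,146:206,::-1]]
cv2.imwrite("pics/l4.png",np.hstack([cv2.resize(i,(390,390),interpolation=cv2.INTER_CUBIC) for i in ims]))
E
```

```text
[-2.84  8.83 -0.73] [0.52 0.33 0.56] [504.12  84.82 223.09]
```

View pics/l4.png

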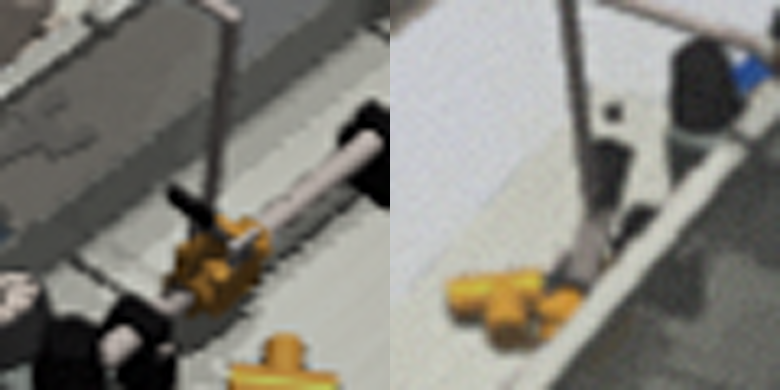

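The lever angle hasn't changed while the force rose to about 9 N, so it is on its stop and has been held over 1.5 s. Now I back off and lift out.

arm_command([
  [1, 0, 0.006, 0, 0],
  [1, 0, 0.015, 0, 0],
  [1, 0, 0.03, 0, 0],
  [1, 0, 0.05, 0, 0],
  [1, 0, 0.06, 0, 0],
  [1, 0, 0.06, 0, 0],
])

```text
t: 15.58
eef_pos: [501.5, 100.9, 222.9]
orientation: [-0.07, 0.998, -0.001, -0.0]
ft_force: [0.7, 0.6, -1.9]
opening: 16.3
gripper_force: 107.8
```

arm_command([
  [1, 0, 0, -0.03, 0],
  [1, 0, 0, -0.08, 0],
  [1, 0, 0, -0.14, 0],
  [1, 0, 0, -0.2, 0],
  [1, 0, 0, -0.26, 0],
  [1, 0, 0, -0.31, 0],
  [1, 0, 0, -0.34, 0],
  [1, 0, 0, -0.35, 0],
  [1, 0, 0, -0.35, 0],
  [1, 0, 0, -0.35, 0],
])

```text
t: 16.42
eef_pos: [501.2, 100.8, 327.3]
orientation: [-0.07, 0.998, -0.0, -0.001]
ft_force: [-1.0, -0.6, -1.9]
opening: 16.3
gripper_force: 107.8
```

```bash
python3 - <<'E'
from h import *
s=arm.state();print(s["eef_pos"],s["orientation"],s["ft_force"])
A=arm.camera("scene");B=arm.camera("side");tp=s["eef_pos"]+OFF
X,e=tri((A,(275+178/6.5,166+190/6.5)),(B,(146+221/6.5,179+148/6.5)))
for n,k in(("A",A),("B",B)): 
    print([ (proj(k,tp+[0,0,z])).round(1) for z in (0,60,120)])
    g=cv2.cvtColor(k["img"],cv2.COLOR_RGB2GRAY)
    for z in (10,60,110):
        u=proj(k,tp+[0,0,z]).round().astype(int);print(u,g[u[1],u[0]-8:u[0]+9])
    u=proj(k,tp).round().astype(int);print("col",u,g[u[1]-8:u[1]+10,u[0]])
ims=[A["img"][166:226,275:335,::-1],B["img"][179:239,146:206,::-1]]
old=cv2.imread("pics/l4.png");new=np.hstack([cv2.resize(i,(390,390),interpolation=cv2.INTER_CUBIC) for i in ims])
print("sleeve dark:",[ (cv2.cvtColor(i,cv2.COLOR_BGR2GRAY)[170:235,150:215]<50).sum() for i in (old,new)])
E
```

```text
[501.24514907 100.81449608 327.31653803] [-6.95952719e-02  9.97574980e-01 -1.21174892e-04 -8.01340310e-04] [-1.01242198 -0.55736628 -1.94945166]
[array([311.9, 169.4]), array([314.1, 153.4]), array([316.6, 136.1])]
[312 167] [101 101  99 104 107 107 110  91  52  55  70  97 108 107 107 108 107]
[314 153] [187 187 182 180 183 186 179 126  47  54  68  93 107 108 106 106 106]
[316 139] [187 187 187 187 186 187 192 155  60  49 102 168 189 187 186 187 186]
col [312 169] [ 86  87  74  71  63  51  52  47  48  78 101 106 106  99 102  93  80  80]
[array([170.8, 183.9]), array([168.5, 165.9]), array([166. , 146.8])]
[170 181] [199 199 193 196 197 205 192 130  68  81 139 190 201 190 201 196 197]
[168 166] [ 87  88  84  87  86  86  89  81  67  85 148 193 205 198 200 197 196]
[166 150] [177 179 177 181 180 175 146  94  63  87 154 182 174 139  98  89  91]
col [171 184] [117 114 109 105  86  81  76 101 149 190 196 196 199 196 195 199 197 197]
sleeve dark: [np.int64(1260), np.int64(1072)]
```

The rod hasn't slipped and the lever stayed shut. Now I return to the cradle.

arm_command([
  [1, 0, -0.03, 0, 0],
  [1, 0.01, -0.09, 0, 0],
  [1, 0.03, -0.17, 0, 0],
  [1, 0.05, -0.26, 0, 0],
  [1, 0.07, -0.35, 0, 0],
  [1, 0.09, -0.44, 0, 0],
  [1, 0.11, -0.53, 0, 0],
  [1, 0.13, -0.61, 0, 0],
  [1, 0.15, -0.68, 0, 0],
  [1, 0.17, -0.73, 0, 0],
  [1, 0.18, -0.75, 0, 0],
  [1, 0.18, -0.75, 0, 0],
])

```text
t: 17.52
eef_pos: [478.8, -130.7, 327.6]
orientation: [-0.069, 0.998, -0.0, -0.001]
ft_force: [-0.7, -0.0, -2.4]
opening: 16.2
gripper_force: 107.9
```

arm_command([
  [1, 0.01, -0.03, 0, 0],
  [1, 0.02, -0.09, 0, 0],
  [1, 0.03, -0.17, 0, 0],
  [1, 0.04, -0.25, 0, 0],
  [1, 0.05, -0.32, 0, 0],
  [1, 0.05, -0.37, 0, 0],
  [1, 0.05, -0.39, 0, 0],
  [1, 0.05, -0.3975, 0, 0],
  [1, 0.05, -0.3975, 0, 0],
  [1, 0.05, -0.3975, 0, 0],
  [1, 0.05, -0.3975, 0, 0],
  [1, 0.05, -0.3975, 0, 0],
])

```text
t: 18.52
eef_pos: [481.4, -248.7, 328.3]
orientation: [-0.07, 0.998, 0.0, 0.0]
ft_force: [-0.3, 0.2, -2.7]
opening: 16.5
gripper_force: 107.9
```

arm_command([
  [1, 0, 0, 0.05, 0],
  [1, 0, 0, 0.13, 0],
  [1, 0, 0, 0.22, 0],
  [1, 0, 0, 0.3, 0],
  [1, 0, 0, 0.37, 0],
  [1, 0, 0, 0.43, 0],
  [1, 0, 0, 0.47, 0],
  [1, 0, 0, 0.5, 0],
  [1, 0, 0, 0.5, 0],
  [1, 0, 0, 0.5, 0],
])

```text
t: 19.35
eef_pos: [481.6, -249.4, 178.4]
orientation: [-0.07, 0.998, -0.0, -0.0]
ft_force: [-0.4, 0.7, -1.0]
opening: 16.3
gripper_force: 108.0
```

```bash
python3 -c "
from h import *
print(*avgF(4),arm.state()['t'])"
```

```text
[ 0.08 -0.06 -1.98] [0.47 0.33 0.32] [ 481.96 -249.59  179.27] 19.55
```

arm_command([
  [1, 0, 0, 0.02, 0],
  [1, 0, 0, 0.04, 0],
  [1, 0, 0, 0.06, 0],
  [1, 0, 0, 0.08, 0],
  [1, 0, 0, 0.09, 0],
  [1, 0, 0, 0.096, 0],
  [1, 0, 0, 0.096, 0],
  [1, 0, 0, 0.096, 0],
])

```text
t: 20.22
eef_pos: [481.3, -249.8, 149.4]
orientation: [-0.07, 0.998, -0.0, 0.0]
ft_force: [-1.5, -2.2, -1.0]
opening: 16.3
gripper_force: 108.4
```

```bash
python3 -c "
from h import *
print(*avgF(4),arm.state()['t'])"
```

```text
[-1.26 -2.24 -1.  ] [0.38 0.77 0.16] [ 481.26 -249.71  149.38] 20.4167
```

arm_command([
  [1, 0, 0, 0.003, 0],
  [1, 0, 0, 0.004, 0],
  [1, 0, 0, 0.004, 0],
  [0.6, 0, 0, 0.004, 0],
  [0.5, 0, 0, 0.004, 0],
  [0.3, 0, 0, 0.004, 0],
  [0, 0, 0, 0.004, 0],
  [-0.5, 0, 0, 0.004, 0],
  [-1, 0, 0, 0.004, 0],
  [-1, 0, 0, 0.004, 0],
  [-1, 0, 0, 0.004, 0],
  [-1, 0, 0, 0.004, 0],
], newtons=20)

```text
t: 21.42
eef_pos: [481.3, -249.4, 148.0]
orientation: [-0.07, 0.998, 0.0, -0.0]
ft_force: [0.1, 0.3, 0.3]
opening: 85.1
gripper_force: 0.0
```

arm_command([
  [-1, 0, 0, -0.02, 0],
  [-1, 0, 0, -0.07, 0],
  [-1, 0, 0, -0.15, 0],
  [-1, 0, 0, -0.24, 0],
  [-1, 0, 0, -0.33, 0],
  [-1, 0, 0, -0.4, 0],
  [-1, 0, 0, -0.45, 0],
  [-1, 0, 0, -0.45, 0],
  [-1, 0, 0, -0.45, 0],
])

```text
t: 22.17
eef_pos: [481.4, -249.4, 284.0]
orientation: [-0.07, 0.998, -0.0, 0.001]
ft_force: [0.5, 0.6, -0.7]
opening: 85.6
gripper_force: 0.0
```

```bash
python3 - <<'E'
from h import *
s=arm.state();print(s["eef_pos"],s["opening"],s["gripper_force"],s["ft_force"],s["t"])
A=arm.camera("scene");B=arm.camera("side");W=wrist()
b0=cv2.imread("raw_side.png");a0=cv2.imread("raw_scene.png")
f=lambda i,x,y,w=90:cv2.resize(i[y:y+w,x:x+w],(250,250),interpolation=cv2.INTER_CUBIC)
r1=np.hstack([f(a0,140,180),f(A["img"][...,::-1],140,180),f(A["img"][...,::-1],275,166,60)])
r2=np.hstack([f(b0,245,130),f(B["img"][...,::-1],245,130),f(B["img"][...,::-1],146,179,60)])
cv2.imwrite("pics/end.png",np.vstack([r1,r2]))
E
```

```text
[ 481.4461266  -249.39762351  284.00858295] 85.60069082340014 0.0 [ 0.54112969  0.6174954  -0.66138369] 22.1667
```

View pics/end.png

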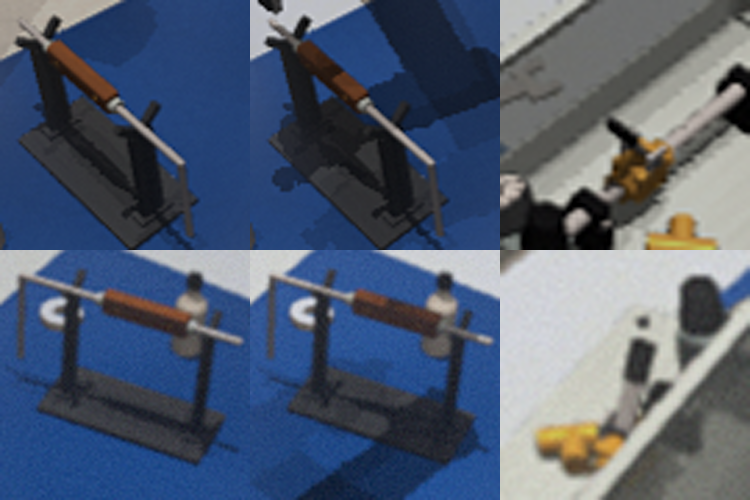

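The rod lies in both notches exactly as in the start pictures, with its leg hanging down at the front. The lever leans right and is shut, and the gripper is open and clear. I'm handing in.

```bash
python3 -c "
from bench import arm
print(arm.close_job())"
```

```text
the job is handed in; nothing more can be done
None
```

I shut the valve lever against its stop and held it there at about 9 N for over a second, then laid the rod back in its cradle, let go and handed the job in at about 22 s; the hand-in gave no verdict.

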